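Scan the code plate of the unit in the vise

TASK

Book in the brake unit that is clamped in the bench vise: take the stick scanner out of its charging cup, point its window squarely at the middle of the square code on the unit's label from about 8 cm away, and hold it there quite still for a good second so that it reads. Then stand the scanner back upright in its charging cup, window down as before, and let go; do not drop it, do not let it touch the vise or the unit, and leave everything else on the bench where it is.

Things in the scene. Friction and masses are not known exactly. Their poses are not given: they have to be found in the camera images.
- scanner: Black stick scanner, 143 mm long, 26 mm barrel with a 35 mm head, 130 g, round (any roll will do), standing loose and window down in the cup. Origin: centre of the window at its lower end; z from window to tail. Head up to z = 30 mm, taper to 46 mm, smooth 26 mm barrel to 136 mm, rounded tail. Take the barrel across from above, 95 to 110 mm from the window.
- window (a point): Centre of the scanner's window; the beam leaves along -z (axes as the scanner's). It reads when the code's middle is 45 to 130 mm ahead of the window along the beam and within 15 mm of it both in x and in y, the beam is within 14 degrees of square to the label, and the scanner is held still (under 20 mm/s and 0.15 rad/s) for 1 s without a break.
- cup: Grey charging cup, screwed to the bench: a slightly tapered round cup on a 92 mm foot disc. Origin: centre of its underside on the bench; z up. Rim at z = 80 mm, 64 mm outside and 52 mm inside diameter; 48 mm inside diameter at its floor, at z = 12 mm. The scanner goes in with room to spare and may lean a little on the rim.
- vise: Blue bench vise bolted to the bench, jaws 100 mm wide closing along its y, 90 mm apart, tops at z = 142 mm. Origin: on the bench under the middle of the jaw gap; z up, -x roughly towards the robot. Fixed jaw, anvil and base reach y = 150 mm; moving jaw, screw and tommy bar reach y = -165 mm.
- unit: Brake hydraulic unit gripped in the vise: aluminium block 100 x 90 x 38 mm, flat black control box on it, motor under it. Origin: centre of the block, 150 mm above the bench. Clamped tilted 34 to 46 degrees about the vise's y, so that the box's labelled face looks up and towards the vise's -x. Its plug, the highest part, reaches 215 to 230 mm. Stays put unless pushed.
- code (a point): Middle of the square black-and-white code, 24 mm, on the white label (40 x 56 mm) on the face of the unit's control box. z points straight out of the label (34 to 46 degrees from vertical, towards the vise's -x), y along the vise's y. The code lies 12 mm off the label's middle towards -y.
- tin: Bystander: open steel tin, 72 mm in diameter and 85 mm high, holding brush handles that stand up to 145 mm; loose, 450 g. Origin: centre of its underside. It and the cup stand 130 mm or more apart and may be either way round.
- tape: Bystander: roll of black tape lying flat, 90 mm across, 24 mm high, loose. Origin: centre of its underside.
- aerosol: Bystander: steel spray can, 65 mm in diameter and 178 mm high, loose. Origin: centre of its underside.
- carton_tall: Bystander: white carton 75 x 75 x 120 mm, standing, loose. Origin: centre of its underside.
- carton_low: Bystander: white carton 60 x 110 x 45 mm, lying, loose. Origin: centre of its underside.
- spraygun: Bystander: paint spray gun on its white pot, 105 mm in diameter, 165 mm high overall, loose. Origin: centre of its underside.
- screwdriver: Bystander: screwdriver lying on the bench, loose. Origin: under its middle.
- wrench: Bystander: wrench lying on the bench, loose. Origin: under its middle.
There are look-alikes about, which are no part of the job. What is shaped like the cup but blue, orange or pink is not meant.

How it is judged:
On the way:
1. the scanner, held by the fingers, looks squarely at the code (45 to 130 mm ahead, within 15 mm of the beam, within 14 degrees) and is held still for 1 s (z of code in the frame of scanner between -0.13 and -0.045 m and x of code in the frame of scanner between -0.015 and 0.015 m and y of code in the frame of scanner between -0.015 and 0.015 m and angle between the z axis of scanner and the z axis of code, either way round below 0.245 rad and linear speed of scanner below 0.02 m/s and angular speed of scanner below 0.15 rad/s and contact force between the fingers and scanner above 1 N), for 1 s.
At the end, for the whole second after the job is handed in: The scanner stands at rest in the charging cup, window down on the cup's floor (window within 7 mm below and 10 mm above the floor's height and within 15 mm of the cup's axis), leaning at most 17 degrees, released; the unit still sits in the vise as it was (code within 8 mm) (z of scanner in the frame of cup between 0.005 and 0.022 m and horizontal distance between scanner and cup below 0.015 m and angle between scanner's own z axis and vertical below 0.3 rad and linear speed of scanner below 0.02 m/s and distance of code from where it was at the start of the episode below 0.008 m); the robot touches nothing.
It fails at once if the scanner is dropped (moves at over 0.6 m/s with no finger on it) (linear speed of scanner above 0.6 m/s and contact force between the fingers and scanner below 0.1 N).
It fails at once if the scanner touches the vise or the unit (contact force between scanner and vise above 2 N).
It fails at once if the unit is turned in the jaws (distance of code from where it was at the start of the episode above 0.01 m).
It fails at once if a bystander is moved by more than 30 mm (distance of any of tin, tape, aerosol, carton_tall, carton_low, spraygun, screwdriver, wrench from where it was at the start of the episode above 0.03 m).
It also fails if it takes over 53 s, if anything falls off the work surface, if the arm or the gripper's body presses on something with over 40 N, if the wrist force passes 120 N, or if a joint passes its speed limit or range.

ROBOT

A 6-joint arm with a two-finger parallel gripper is mounted at the origin on the work surface. World frame = base frame: x ahead of the robot, y to its left, z up, the work surface at z = 0. Lengths are in m, angles in rad, forces in N, time in s.
With the tool pointing down it reaches from about 0.25 to 0.775 m from the base axis. Payload 4 kg.
Tool frame: the origin (TCP) lies midway between the tips of the shut fingers; the grasp point (between the pads) lies 19 mm behind it (grip_point_offset is the distance from the TCP to the grasp point, in m); z points along the fingers, y is the line along which they close (so a half turn about z gives the same grasp; the last joint's range is limited). The gripper opens to 94 mm and grips with 3 to 60 N. Pads are 16 mm wide; open, the fingers measure 119 mm over their backs; the gripper's body (75 mm by 177 mm) begins 78 mm behind the grasp point.
Start: joints at [-1.448, 0.087, 1.371, -0, 1.684, -0.103], TCP at [0.123, -0.536, 0.166] pointing down, gripper open.
Joint ranges: [-3.1, 3.1], [-0.76, 2.03], [0.27, 2.55], [-1.08, 4.22], [0.17, 2.65], [-2.57, 2.57]. Speed limits (rad/s): [2.79, 2.79, 3.14, 3.14, 3.14, 3.14].

INTERFACE

Orientations are given as [roll, pitch, yaw] about the fixed x, y, z axes, in that order (R = Rz(yaw) Ry(pitch) Rx(roll)).
In Python, from bench import * gives the robot as it stands.
- The arm moves only by the tool carry_out, never from a script. Its argument "commands" is a list of rows, each a list of 6 numbers: the shift along the tool's x, y, z in m, then the turn, a rotation vector about the tool's x, y, z in rad. In form: [[tx, ty, tz, rx, ry, rz], ...]. A call has exactly 5 rows; each row is the pose to reach, as a shift and turn from the pose commanded when the call began, along the tool's axes at that moment; what a row does not reach only later rows make up. A row lasts 1/10 s, in which the tool goes at most 50 mm and 8.59 degrees, less where a joint would pass 70% of its speed; a pose out of reach is approached as far as the arm can. A call with a gripper value outside its range is refused whole. "jaw" is the opening, from 0 (shut) to 1 (fully open), set as the call begins (left out, the last holds). The fingers move at their own pace and stop on an object; the grip force is fixed at half the most. Time passes only in rows, so rows that repeat a pose let the fingers close, or fill a call up. It gives the time, the measured TCP pose, the force, the opening and the grip force at its end, in the units of the state.
- get_obs(): the state, without advancing time (a new reading comes with each control period).
- snapshot(name): name is "scene" or "top"; returns a dict with "img" (480x640x3 uint8, red, green, blue), "range_z" (480x640 float32, m along the optical axis (not along the pixel's ray), 0 where there is no reading), "fx", "fy", "cx", "cy" (pixels), "distortion" ([k1, k2, p1, p2, k3] as OpenCV has them; the pictures are not rectified), "R" (3x3) and "t" (3): a world point X has camera coordinates R X + t. Camera axes: x right, y down, z forward; pixel columns grow to the right and rows downward; lengths in m; the calibration is good to about 2 mm. A picture is of the moment at which its call begins.
- close_job(): hands the job in; it is judged then, once.
The state is a dict: "time": time; "joint_positions": joint angles; "qvel": joint speeds; "joint_torque": joint torques, N m; "tool_pos": TCP position; "ee_rot": TCP orientation; "wrist_force": force on the tool from outside, world axes, zero at the start; "wrist_torque": the same for the moment, N m; "width": finger opening in m; "finger_force": force on a finger pad.
Only numpy, scipy, OpenCV 4.12 (cv2) and the standard library are available. Lean on these libraries where they do the work, as an engineer would, in place of code of your own. Each camera call takes 0.05 s, during which the arm holds its last target. There are 200 camera calls.

## Working session

There is one attempt and no reset: what is moved stays moved. The work goes in short steps, Python scripts to look and compute and a tool call to move; the robot and the scene stay as the last step left them, time stands still between calls to the robot, and variables do not carry over. Pictures are saved under pics/ and viewed, at most 10 in all, crops included, and the job is handed in when it is done.

Besides the shell and the picture viewer there is one more tool, called after "Call:" as name(argument=value, ...), one argument or row to a line, values as JSON. carry_out: Moves the arm, as the interface text tells. Its arguments: {"type":"object","properties":{"commands":{"type":"array","items":{"type":"array","items":{"type":"number"}}},"jaw":{"type":"number"}},"required":["commands"]}

```bash
mkdir -p pics; cat > h.py <<'E'
from bench import *
import numpy as np, cv2
def cloud(s):
    h,w=s["range_z"].shape
    K=np.array([[s["fx"],0,s["cx"]],[0,s["fy"],s["cy"]],[0,0,1]])
    u,v=np.meshgrid(np.arange(w),np.arange(h))
    p=cv2.undistortPoints(np.stack([u,v],-1).reshape(-1,1,2).astype(float),K,np.array(s["distortion"],float)).reshape(h,w,2)
    z=s["range_z"].astype(float)
    c=np.dstack([p*z[...,None],z])
    P=(c-np.array(s["t"]))@np.array(s["R"])
    P[z==0]=np.nan
    return P
E
python3 - <<'E'
from h import *
for n in ("scene","top"):
    s=snapshot(n); cv2.imwrite(f"pics/{n}.png",s["img"][...,::-1]); np.savez(f"{n}.npz",**s,P=cloud(s))
print(get_obs())
E
```

```text
{'time': 0.1, 'joint_positions': array([-1.44805255e+00,  8.78833627e-02,  1.37208978e+00,  1.48179108e-05,
        1.68359337e+00, -1.03115137e-01]), 'qvel': array([ 0.00233466, -0.00027106, -0.00278539,  0.00071721, -0.00129854,
       -0.00278805]), 'joint_torque': array([ 1.16166684e-03, -3.41250193e+01, -3.03302300e+01,  7.19684246e-02,
        3.04535881e-02, -9.41901158e-05]), 'tool_pos': array([ 0.12309229, -0.53546809,  0.16522683]), 'ee_rot': array([-3.13963080e+00, -2.17822374e-04,  2.25860351e-01]), 'wrist_force': array([0.24306308, 0.74730102, 0.26074774]), 'wrist_torque': array([-0.01653872,  0.03946707,  0.01290093]), 'finger_force': 0.0, 'width': 0.09382256642640972}
```

View pics/scene.png

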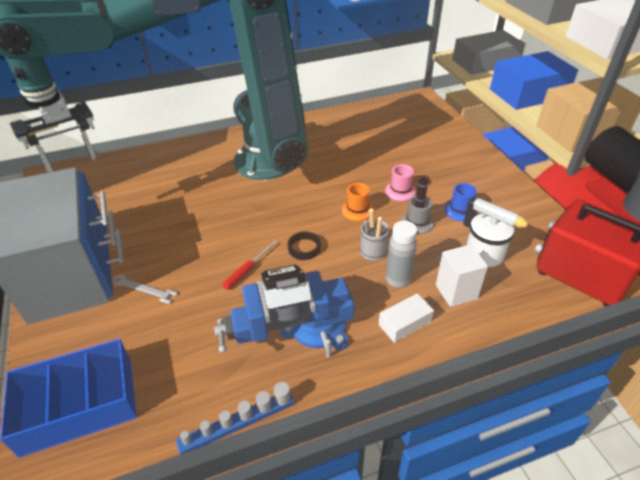

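View pics/top.png

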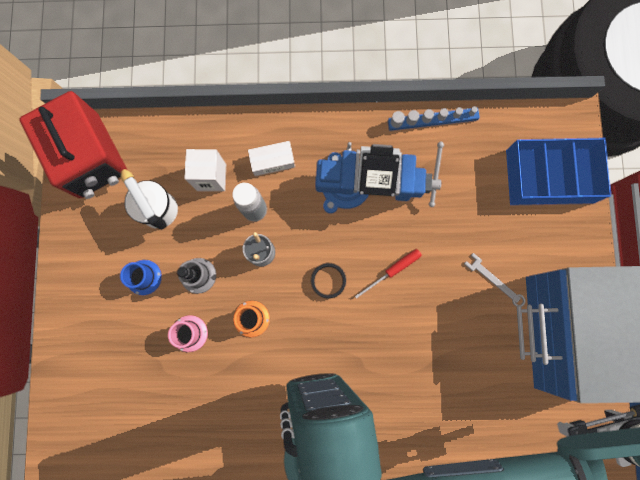

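The scanner stands in the grey cup at scene (420,208), top (198,274). Things it could be taken for:
- blue cup: scene (463,200), top (141,277)
- orange cup: scene (357,200), top (251,319)
- pink cup: scene (402,180), top (188,333)
- grey tin with brushes: scene (375,238), top (258,249)

I choose the grey one holding the black stick. The code is at top (384,180).

```bash
python3 - <<'E'
from h import *
from scipy.optimize import least_squares
s=np.load("scene.npz"); t=np.load("top.npz")
a=cv2.resize(s["img"][160:260,330:490],(640,400),interpolation=2)
b=cv2.resize(t["img"][140:220,340:440],(400,320),interpolation=2); c=cv2.resize(t["img"][240:310,160:240],(366,320),interpolation=2)
o=np.zeros((600,800,3),np.uint8); o[:280,:640]=a[:280]; o[280:,:400]=b; o[280:,400:766]=c
cv2.imwrite("pics/crop.png",o[...,::-1])
P=np.vstack([s["P"].reshape(-1,3),t["P"].reshape(-1,3)]); lab=np.r_[np.zeros(307200),np.ones(307200)]
g=t["P"][262:290,182:214]; 
print("bench z",np.nanmedian(t["P"][350:370,200:280,2]))
print("rough",np.nanmedian(g.reshape(-1,3),0))
ctr=t["P"][274,200,:2]; print(t["P"][274,200])
near=np.hypot(*(P[:,:2]-ctr).T)<0.07
for z in np.arange(0,.19,.01):
    for l in (0,1):
        q=P[near&(lab==l)&(P[:,2]>=z)&(P[:,2]<z+.01)]
        if len(q)>3: print(round(z,2),l,len(q),q.min(0).round(3)[:2],q.max(0).round(3)[:2])
# cup rim
q=P[near&(abs(P[:,2]-.08)<.004)]
# code
print("code px",t["P"][180,384], s["P"][297,290])
L=t["P"][170:190,366:398].reshape(-1,3); L=L[~np.isnan(L[:,0])]
for _ in range(4):
    m=np.median(L,0) if _==0 else L.mean(0); n=np.linalg.svd(L-m,full_matrices=False)[2][2]; n*=np.sign(n[2]); d=(L-m)@n; L=L[abs(d)<.004]
print("plane",m,n,len(L),np.degrees(np.arccos(n[2])))
E
```

```text
bench z 0.0009873027667075703
rough [0.44566533 0.31145732 0.04404753]
[0.45186584 0.30640685 0.04950412]
0.0 0 211 [0.383 0.238] [0.519 0.374]
0.0 1 970 [0.384 0.237] [0.521 0.375]
0.01 0 53 [0.433 0.284] [0.497 0.356]
0.01 1 217 [0.409 0.278] [0.497 0.354]
0.02 0 76 [0.43  0.286] [0.488 0.349]
0.02 1 94 [0.421 0.291] [0.484 0.344]
0.03 0 68 [0.44  0.287] [0.487 0.344]
0.03 1 42 [0.423 0.291] [0.481 0.345]
0.04 0 53 [0.431 0.288] [0.487 0.345]
0.04 1 59 [0.423 0.294] [0.478 0.346]
0.05 0 85 [0.427 0.286] [0.488 0.346]
0.05 1 64 [0.424 0.292] [0.479 0.346]
0.06 0 110 [0.426 0.287] [0.485 0.346]
0.06 1 44 [0.424 0.292] [0.478 0.347]
0.07 0 144 [0.424 0.286] [0.49  0.349]
0.07 1 108 [0.423 0.292] [0.484 0.353]
0.08 0 46 [0.428 0.286] [0.484 0.345]
0.08 1 107 [0.423 0.291] [0.484 0.352]
0.09 0 25 [0.446 0.305] [0.467 0.326]
0.09 1 12 [0.437 0.312] [0.461 0.325]
0.1 0 27 [0.446 0.304] [0.468 0.327]
0.1 1 14 [0.438 0.31 ] [0.462 0.321]
0.11 0 31 [0.45  0.306] [0.467 0.327]
0.11 1 11 [0.437 0.311] [0.459 0.326]
0.12 0 28 [0.445 0.305] [0.464 0.328]
0.12 1 12 [0.439 0.312] [0.46  0.317]
0.13 0 26 [0.447 0.303] [0.464 0.326]
0.13 1 12 [0.438 0.31 ] [0.456 0.321]
0.14 0 43 [0.438 0.307] [0.467 0.334]
0.14 1 24 [0.437 0.31 ] [0.462 0.329]
0.15 0 35 [0.443 0.308] [0.466 0.331]
0.15 1 85 [0.439 0.311] [0.462 0.334]
code px [ 0.64755114 -0.14356307  0.18040892] [ 0.72397324 -0.13638976  0.17204985]
plane [ 0.648861   -0.13705346  0.18029285] [-0.61866758  0.00205781  0.78565017] 493 38.219148636698236
```

View pics/crop.png

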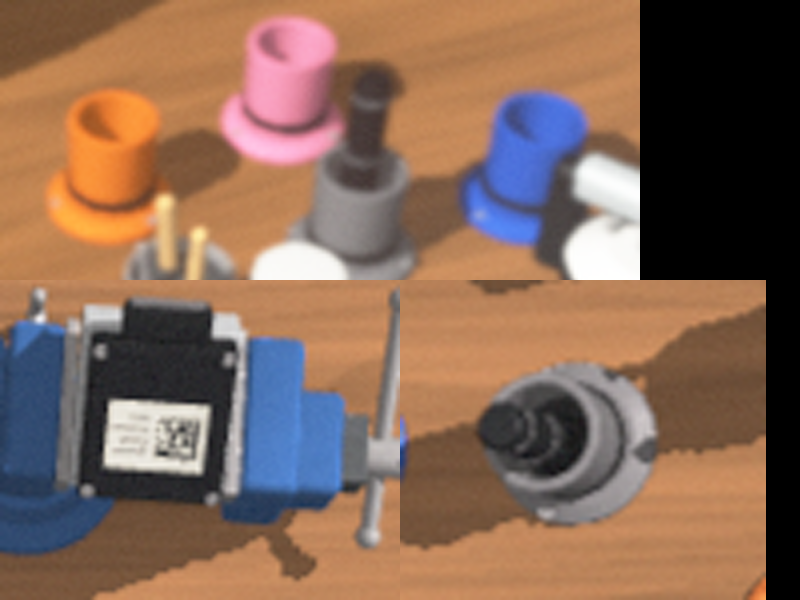

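The crop confirms the choice: a black stick in the grey cup, neither blue, orange nor pink. The code sits on the right half of the white label, at about (384.1,179.2) in the top view. Next I fit the cup, the scanner and the bystander clearances.

```bash
cat >> h.py <<'E'
from scipy.optimize import least_squares
def fitcyl(Q,r,x0,slope=0,z0=0):
    # axis through (x,y) at z0, dir (a,b,1)
    def f(p):
        d=np.array([p[2],p[3],1]);l=np.linalg.norm(d);w=Q-np.array([p[0],p[1],z0])
        return np.linalg.norm(np.cross(w,d/l),axis=1)-r-slope*w[:,2]
    return least_squares(f,x0,loss="soft_l1",f_scale=.002)
E
python3 - <<'E'
from h import *
s=np.load("scene.npz"); t=np.load("top.npz"); c=np.array([.455,.318])
def both(D,lo,hi,Rm,c=c,rin=0):
    o=[]
    for S in (s,t):
        p=S["P"].reshape(-1,3); k=S["img"].reshape(-1,3).max(1)
        d=np.hypot(*(p[:,:2]-c).T); o.append(p[(d<Rm)&(d>rin)&(p[:,2]>lo)&(p[:,2]<hi)])
    return o
A=both(0,.09,.142,.03)
for Q in (A[0],A[1],np.vstack(A)):
    r=fitcyl(Q,.013,[*c,0,0],z0=.115); print("scanner",len(Q),r.x.round(4),np.abs(r.fun).mean())
T=both(0,.14,.17,.03); print("tail top",[np.percentile(q[:,2],95) for q in T],[q[q[:,2]>.148].mean(0).round(4) for q in T])
B=both(0,.02,.078,.045,rin=.027)
for Q in (B[0],B[1],np.vstack(B)):
    f=lambda p:np.hypot(Q[:,0]-p[0],Q[:,1]-p[1])-(p[2]+p[3]*(Q[:,2]-.08))
    r=least_squares(f,[*c,.032,0],loss="soft_l1",f_scale=.002); print("cup",len(Q),r.x.round(4))
for n,(v,u) in dict(tin=(249,258),aero=(192,245),gun=(205,148),orange=(319,251),blue=(277,141),pink=(333,188)).items(): print(n,t["P"][v,u].round(3))
print("box top",t["P"][330,600].round(3),t["P"][300,560].round(3))
# code refine
for S,(u,v) in ((t,(384.1,179.2)),):
    K=np.array([[S["fx"],0,S["cx"]],[0,S["fy"],S["cy"]],[0,0,1.]])
    x=cv2.undistortPoints(np.array([[[u,v]]]),K,S["distortion"])[0,0]
    o=-S["R"].T@S["t"]; d=S["R"].T@np.array([*x,1]); m=np.array([.64886,-.13705,.18029]); n=np.array([-.61867,.00206,.78565])
    code=o+d*(n@(m-o))/(n@d); print("code",code,"cam",o)
from scipy.spatial.transform import Rotation as Ro
ob=get_obs(); R=Ro.from_euler("xyz",ob["ee_rot"]); z=R.as_matrix()[:,2]; print(R.as_matrix().round(3))
E
```

```text
scanner 146 [ 0.4507  0.3196 -0.0163  0.038 ] 0.001453430179914463
scanner 62 [ 0.4501  0.3245  0.0132 -0.007 ] 0.0004016774076144984
scanner 208 [ 0.4511  0.3212 -0.014   0.0301] 0.0018876917732067828
tail top [np.float64(0.15574046386784707), np.float64(0.15928147353474073)] [array([0.4542, 0.3177, 0.1525]), array([0.4494, 0.3221, 0.1547])]
cup 374 [ 0.4552  0.318   0.0294 -0.0068]
cup 133 [ 0.453   0.3196  0.0284 -0.0108]
cup 507 [ 0.4547  0.3183  0.0296 -0.0082]
tin [0.509 0.158 0.074]
aero [0.626 0.174 0.182]
gun [0.604 0.402 0.164]
orange [0.339 0.182 0.028]
blue [0.449 0.463 0.027]
pink [0.307 0.34  0.026]
box top [ 0.304 -0.58   0.218] [ 0.369 -0.51   0.201]
code [ 0.64934511 -0.14382367  0.18068977] cam [ 0.34241091 -0.0087418   1.31857536]
[[ 0.975  0.224 -0.   ]
 [ 0.224 -0.975  0.002]
 [ 0.    -0.002 -1.   ]]
```

Call:
carry_out(
  commands=[
    [0,0,-0.05,0,0,0],
    [0,0,-0.1,0,0,0],
    [0,0,-0.15,0,0,0],
    [0,0,-0.2,0,0,0],
    [0,0,-0.2,0,0,0],
  ],
  jaw=1,
)

```text
time: 0.6
tool_pos: [0.1234, -0.5377, 0.375]
ee_rot: [3.126, 0.001, 0.226]
wrist_force: [-0.2, 0.7, 1.0]
width: 0.0935
finger_force: 0.0
```

Call:
carry_out(
  commands=[
    [0.032,-0.037,0,0,0,0],
    [0.065,-0.075,0,0,0,0],
    [0.097,-0.112,0,0,0,0],
    [0.13,-0.15,0,0,0,0],
    [0.162,-0.187,0,0,0,0],
  ],
)

```text
time: 1.1
tool_pos: [0.2395, -0.3155, 0.3649]
ee_rot: [-3.14, 0.0, 0.225]
wrist_force: [0.1, 0.1, 0.3]
width: 0.094
finger_force: 0.0
```

Call:
carry_out(
  commands=[
    [0.032,-0.038,0,0,0,0],
    [0.063,-0.076,0,0,0,0],
    [0.094,-0.114,0,0,0,0],
    [0.125,-0.152,0,0,0,0],
    [0.156,-0.19,0,0,0,0],
  ],
)

```text
time: 1.6
tool_pos: [0.3488, -0.0954, 0.3652]
ee_rot: [-3.141, 0.001, 0.225]
wrist_force: [1.4, -0.6, -0.0]
width: 0.094
finger_force: 0.0
```

Call:
carry_out(
  commands=[
    [0.022,-0.044,0,0,0,0],
    [0.044,-0.088,0,0,0,0],
    [0.066,-0.132,0,0,0,0],
    [0.088,-0.176,0,0,0,0],
    [0.11,-0.22,0,0,0,0],
  ],
)

```text
time: 2.1
tool_pos: [0.4063, 0.1438, 0.3651]
ee_rot: [3.141, 0.001, 0.226]
wrist_force: [0.8, -0.7, 0.7]
width: 0.0942
finger_force: 0.0
```

Call:
carry_out(
  commands=[
    [0.021,-0.04,0,0,0,0],
    [0.042,-0.08,0.02,0,0,0],
    [0.063,-0.12,0.05,0,0,0],
    [0.083,-0.1615,0.09,0,0,0],
    [0.083,-0.1615,0.12,0,0,0],
  ],
)

```text
time: 2.6
tool_pos: [0.4513, 0.3209, 0.2434]
ee_rot: [-3.141, 0.001, 0.229]
wrist_force: [0.9, 1.0, 0.2]
width: 0.0936
finger_force: 0.0
```

Call:
carry_out(
  commands=[
    [0,0,0,0,0,0],
    [0,0,0,0,0,0],
    [0,0,0,0,0,0],
    [0,0,0,0,0,0],
    [0,0,0,0,0,0],
  ],
)

```text
time: 3.1
tool_pos: [0.4524, 0.3173, 0.2491]
ee_rot: [-3.14, -0.005, 0.225]
wrist_force: [0.2, -0.1, -0.3]
width: 0.094
finger_force: 0.0
```

```bash
python3 - <<'E'
from h import *
o=get_obs(); print(o["joint_positions"],o["tool_pos"])
a=snapshot("scene")["img"][130:250,330:490]; b=snapshot("top")["img"][220:330,140:260]
o=np.hstack([cv2.resize(a,(400,300)),cv2.resize(b,(327,300))]); cv2.imwrite("pics/pre.png",o[...,::-1])
E
```

```text
[ 5.09231926e-01  8.78771785e-02  1.20742649e+00 -1.65733024e-04
  1.84134198e+00  1.85541346e+00] [0.4523739  0.31733706 0.2490906 ]
```

View pics/pre.png

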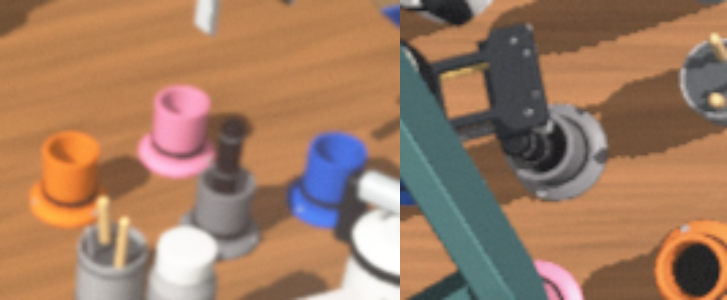

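The open fingers hang above the cup and the stick (stick at about (230,140) in the left half), and the neighbours are clear of them. I go down.

Call:
carry_out(
  commands=[
    [0,-0.003,0.04,0,0,0],
    [0,-0.003,0.08,0,0,0],
    [0,-0.003,0.11,0,0,0],
    [0,-0.003,0.135,0,0,0],
    [0,-0.003,0.151,0,0,0],
  ],
)

```text
time: 3.7
tool_pos: [0.4497, 0.3197, 0.093]
ee_rot: [3.141, 0.003, 0.225]
wrist_force: [0.1, 0.5, -0.5]
width: 0.0939
finger_force: 0.0
```

Call:
carry_out(
  commands=[
    [0,0,0,0,0,0],
    [0,0,0,0,0,0],
    [0,0,0,0,0,0],
    [0,0,0,0,0,0],
    [0,0,0,0,0,0],
  ],
)

```text
time: 4.2
tool_pos: [0.4513, 0.3209, 0.0965]
ee_rot: [-3.141, -0.002, 0.226]
wrist_force: [-0.5, 0.1, 0.2]
width: 0.0939
finger_force: 0.0
```

Call:
carry_out(
  commands=[
    [0,0,0,0,0,0],
    [0,0,0,0,0,0],
    [0,0,0,0,0,0],
    [0,0,0,0,0,0],
    [0,0,0,0,0,0],
  ],
  jaw=0,
)

```text
time: 4.7
tool_pos: [0.4506, 0.3205, 0.0952]
ee_rot: [3.142, 0.0, 0.226]
wrist_force: [0.5, -0.1, 0.2]
width: 0.0573
finger_force: 0.0
```

Call:
carry_out(
  commands=[
    [0,0,0,0,0,0],
    [0,0,0,0,0,0],
    [0,0,0,0,0,0],
    [0,0,0,0,0,0],
    [0,0,0,0,0,0],
  ],
)

```text
time: 5.2
tool_pos: [0.4506, 0.3206, 0.0952]
ee_rot: [-3.141, 0.0, 0.226]
wrist_force: [-0.7, -0.1, 0.8]
width: 0.025
finger_force: 30.0
```

Call:
carry_out(
  commands=[
    [0,0,-0.015,0,0,0],
    [0,0,-0.04,0,0,0],
    [0,0,-0.07,0,0,0],
    [0,0,-0.1,0,0,0],
    [0,0,-0.13,0,0,0],
  ],
)

```text
time: 5.7
tool_pos: [0.4506, 0.3204, 0.2273]
ee_rot: [3.142, -0.001, 0.226]
wrist_force: [0.6, -0.1, -0.9]
width: 0.025
finger_force: 30.0
```

Call:
carry_out(
  commands=[
    [0,0,-0.03,0,0,0],
    [0,0,-0.06,0,0,0],
    [0,0,-0.09,0,0,0],
    [0,0,-0.11,0,0,0],
    [0,0,-0.12,0,0,0],
  ],
)

```text
time: 6.2
tool_pos: [0.451, 0.3207, 0.3488]
ee_rot: [-3.14, -0.005, 0.226]
wrist_force: [-0.6, 0.9, -0.2]
width: 0.025
finger_force: 30.0
```

Call:
carry_out(
  commands=[
    [0,0,0,0,0,0],
    [0,0,0,0,0,0],
    [0,0,0,0,0,0],
    [0,0,0,0,0,0],
    [0,0,0,0,0,0],
  ],
)

```text
time: 6.7
tool_pos: [0.4504, 0.3204, 0.3442]
ee_rot: [3.141, 0.002, 0.226]
wrist_force: [-0.1, -0.4, -1.1]
width: 0.0248
finger_force: 30.0
```

```bash
python3 - <<'E'
from h import *
s=snapshot("scene"); P=cloud(s); o=get_obs(); print(o["tool_pos"],o["ee_rot"],o["width"])
cv2.imwrite("pics/lift.png",cv2.resize(s["img"][60:260,300:520],(660,600))[...,::-1])
p=P.reshape(-1,3); c=o["tool_pos"]
m=(np.hypot(p[:,0]-c[0],p[:,1]-c[1])<.05)&(p[:,2]>c[2]-.11)&(p[:,2]<c[2]); Q=p[m]; z0=c[2]
for z in np.arange(-.11,0,.01):
    q=Q[(Q[:,2]>=z0+z)&(Q[:,2]<z0+z+.01)]
    if len(q): print(round(z,2),len(q),(q.min(0)-c).round(4)[:2],(q.max(0)-c).round(4)[:2])
B=Q[(Q[:,2]>z0-.033)&(Q[:,2]<z0-.002)]; H=Q[(Q[:,2]<z0-.058)]
def f(p):
    d=np.array([p[2],p[3],1]); d/=np.linalg.norm(d)
    g=lambda X,r: np.linalg.norm(np.cross(X-np.array([p[0],p[1],z0]),d),axis=1)-r
    return np.r_[g(B,.013),g(H,.0175)]
r=least_squares(f,[c[0],c[1],0,0],loss="soft_l1",f_scale=.002); print(len(B),len(H),r.x.round(4),(r.x[:2]-c[:2]).round(4),abs(r.fun).mean())
E
```

```text
[0.45049326 0.3204231  0.34451794] [3.14109569e+00 1.28448422e-03 2.25805046e-01] 0.024966390854272606
-0.09 17 [ 0.0005 -0.0164] [0.02   0.0154]
-0.08 46 [-0.0011 -0.0178] [0.0198 0.0132]
-0.07 55 [-0.0033 -0.0205] [0.0206 0.0145]
-0.06 55 [-0.0076 -0.0189] [0.0216 0.0126]
-0.05 56 [-0.0065 -0.017 ] [0.0205 0.0139]
-0.04 35 [-0.0037 -0.0143] [0.0171 0.0065]
-0.03 40 [-0.0032 -0.0156] [0.0177 0.0093]
-0.02 41 [-0.0049 -0.0142] [0.0159 0.0096]
-0.01 38 [-0.009  -0.0149] [0.0179 0.0081]
124 128 [ 0.4518  0.3194  0.013  -0.0233] [ 0.0013 -0.001 ] 0.0014140706629637949
```

View pics/lift.png

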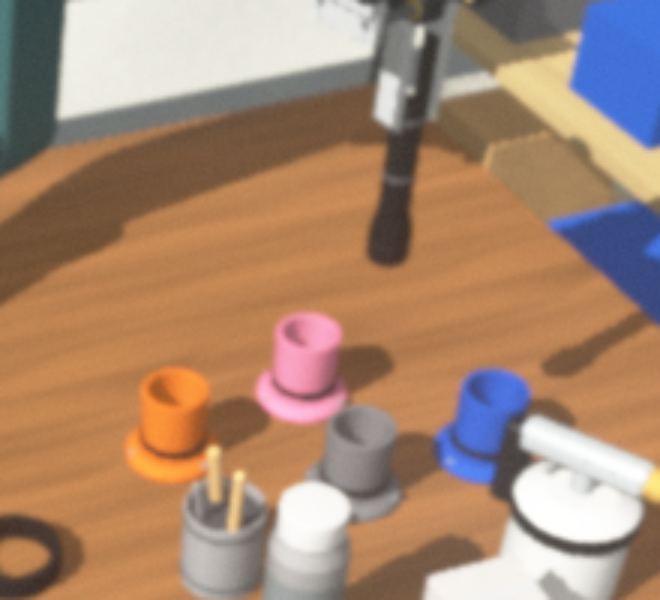

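The scanner is held in line with the fingers (tilt about 1.5°, head at (388,240)) and the grey cup is empty. Now I go over to the vise.

Call:
carry_out(
  commands=[
    [0,0.025,0,0,0,0],
    [-0.001,0.065,0,0,0,0],
    [-0.002,0.11,0,0,0,0],
    [-0.003,0.155,0,0,0,0],
    [-0.004,0.2,0,0,0,0],
  ],
)

```text
time: 7.25
tool_pos: [0.4915, 0.1232, 0.3452]
ee_rot: [3.141, -0.0, 0.226]
wrist_force: [0.9, -0.5, -1.3]
width: 0.0251
finger_force: 30.0
```

Call:
carry_out(
  commands=[
    [-0.001,0.045,0,0,0,0],
    [-0.002,0.09,0,0,0,0],
    [-0.003,0.135,0,0,0,0],
    [-0.004,0.175,0,0,0,0],
    [-0.004,0.2,0,0,0,0],
  ],
)

```text
time: 7.75
tool_pos: [0.5324, -0.0741, 0.3447]
ee_rot: [3.141, 0.001, 0.223]
wrist_force: [0.8, 0.5, -1.7]
width: 0.025
finger_force: 30.0
```

Call:
carry_out(
  commands=[
    [-0.001,0.02,0,-0.03,0.13,0],
    [-0.001,0.04,0,-0.06,0.26,0],
    [-0.001,0.06,0,-0.09,0.39,0],
    [-0.001,0.074,0.01,-0.12,0.52,0],
    [-0.001,0.074,0.02,-0.149,0.65,0],
  ],
)

```text
time: 8.25
tool_pos: [0.5479, -0.1452, 0.3261]
ee_rot: [2.962, -0.652, 0.285]
wrist_force: [-0.6, 0.4, -2.3]
width: 0.0249
finger_force: 30.0
```

Call:
carry_out(
  commands=[
    [0,0,0,0,0,0],
    [0,0,0,0,0,0],
    [0,0,0,0,0,0],
    [0,0,0,0,0,0],
    [0,0,0,0,0,0],
  ],
)

```text
time: 8.75
tool_pos: [0.55, -0.1438, 0.3295]
ee_rot: [2.962, -0.65, 0.289]
wrist_force: [-0.3, -0.0, -1.7]
width: 0.025
finger_force: 30.0
```

```bash
cat > aim.py <<'E'
from h import *
from scipy.spatial.transform import Rotation as Ro
o=get_obs(); R=Ro.from_euler("xyz",o["ee_rot"]).as_matrix(); code=np.array([.6493,-.1438,.1807]); n=np.array([-.61867,.00206,.78565])
tgt=code+n*.1635; print(o["tool_pos"],"tool shift needed",(R.T@(tgt-o["tool_pos"])).round(4),"turn",(np.cross(R[:,2],-n)@R).round(3),"code in tool",(R.T@(code-o["tool_pos"])).round(4))
s=snapshot("scene"); P=cloud(s).reshape(-1,3); np.savez("scan.npz",**s)
cv2.imwrite("pics/scan.png",cv2.resize(s["img"][160:360,200:400],(600,600))[...,::-1])
L=(P-o["tool_pos"])@R; L=L[(np.hypot(L[:,0],L[:,1])<.04)&(L[:,2]>.002)&(L[:,2]<.095)]
B=L[L[:,2]<.033];H=L[(L[:,2]>.055)&(L[:,2]<.08)]
def f(p):
    d=np.array([p[2],p[3],1]); d/=np.linalg.norm(d); g=lambda X,r: np.linalg.norm(np.cross(X-np.array([p[0],p[1],0]),d),axis=1)-r
    return np.r_[g(B,.013),g(H,.0175)]
r=least_squares(f,[0,0,0,0],loss="soft_l1",f_scale=.002); print(len(B),len(H),"axis in tool",r.x.round(4),"window depth",np.percentile(L[:,2],98))
E
python3 aim.py
```

```text
[ 0.55004909 -0.14378499  0.32951198] tool shift needed [-0.0137 -0.0035  0.0148] turn [-0.    -0.004  0.   ] code in tool [-0.0143 -0.0035  0.1783]
191 200 axis in tool [-0.0038  0.0015 -0.059  -0.0134] window depth 0.08284473254313962
```

View pics/scan.png

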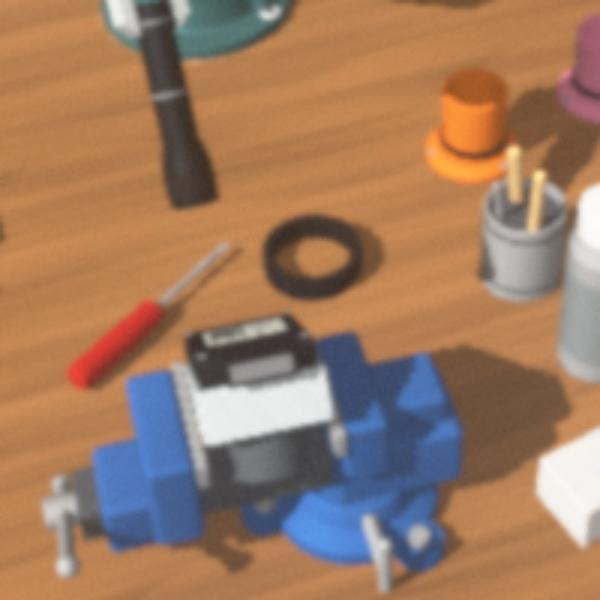

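The scanner hangs at the right tilt with its head at (190,185), aimed at the label; the unit and vise look untouched. The fit puts it about 3° back in the pads, so I shift to an aim that suits either reading of the tilt, then hold.

Call:
carry_out(
  commands=[
    [-0.002,-0.001,0.003,0,0,0],
    [-0.004,-0.002,0.006,0,0,0],
    [-0.006,-0.003,0.01,0,0,0],
    [-0.006,-0.003,0.012,0,0,0],
    [-0.006,-0.003,0.012,0,0,0],
  ],
)

```text
time: 9.3
tool_pos: [0.5502, -0.1417, 0.3109]
ee_rot: [2.969, -0.646, 0.284]
wrist_force: [0.0, 0.6, -1.0]
width: 0.025
finger_force: 30.0
```

Call:
carry_out(
  commands=[
    [0,0,0,0,0,0],
    [0,0,0,0,0,0],
    [0,0,0,0,0,0],
    [0,0,0,0,0,0],
    [0,0,0,0,0,0],
  ],
)

```text
time: 9.8
tool_pos: [0.5503, -0.1419, 0.312]
ee_rot: [2.967, -0.647, 0.284]
wrist_force: [0.1, 0.3, -1.1]
width: 0.0252
finger_force: 30.0
```

Call:
carry_out(
  commands=[
    [0,0,0,0,0,0],
    [0,0,0,0,0,0],
    [0,0,0,0,0,0],
    [0,0,0,0,0,0],
    [0,0,0,0,0,0],
  ],
)

```text
time: 10.3
tool_pos: [0.5503, -0.1419, 0.3118]
ee_rot: [2.967, -0.647, 0.284]
wrist_force: [0.2, 0.2, -0.8]
width: 0.0248
finger_force: 30.0
```

Call:
carry_out(
  commands=[
    [0,0,0,0,0,0],
    [0,0,0,0,0,0],
    [0,0,0,0,0,0],
    [0,0,0,0,0,0],
    [0,0,0,0,0,0],
  ],
)

```text
time: 10.8
tool_pos: [0.5503, -0.1419, 0.3118]
ee_rot: [2.967, -0.647, 0.284]
wrist_force: [0.8, 0.2, -0.8]
width: 0.0251
finger_force: 30.0
```

Call:
carry_out(
  commands=[
    [0,0,0,0,0,0],
    [0,0,0,0,0,0],
    [0,0,0,0,0,0],
    [0,0,0,0,0,0],
    [0,0,0,0,0,0],
  ],
)

```text
time: 11.3
tool_pos: [0.5503, -0.1419, 0.3118]
ee_rot: [2.967, -0.647, 0.284]
wrist_force: [-0.1, -0.1, -1.6]
width: 0.0249
finger_force: 30.0
```

```bash
python3 aim.py; cat > aim2.py <<'E'
from h import *
from scipy.spatial.transform import Rotation as Ro
o=get_obs(); R=Ro.from_euler("xyz",o["ee_rot"]).as_matrix(); X=[]
for _ in range(4):
    for nm in ("scene","top"):
        s=snapshot(nm); L=(cloud(s).reshape(-1,3)-o["tool_pos"])@R
        k=s["img"].reshape(-1,3).max(1)<90
        L=L[k&(np.hypot(L[:,0],L[:,1])<.03)&(L[:,2]>.002)&(L[:,2]<.078)]
        X.append((nm,L))
for nm in ("scene","top","both"):
    L=np.vstack([l for a,l in X if a==nm or nm=="both"]); B=L[L[:,2]<.033];H=L[(L[:,2]>.056)]
    if len(L)<40: print(nm,len(L)); continue
    def f(p):
        d=np.array([p[2],p[3],1]); d/=np.linalg.norm(d); g=lambda X,r: np.linalg.norm(np.cross(X-np.array([p[0],p[1],0]),d),axis=1)-r
        return np.r_[g(B,.013),g(H,.0175)]
    r=least_squares(f,[0,0,0,0],loss="soft_l1",f_scale=.002); print(nm,len(B),len(H),r.x.round(4),abs(r.fun).mean())
E
python3 aim2.py
```

```text
[ 0.55031353 -0.14189529  0.31181483] tool shift needed [-0.0036  0.0008  0.0008] turn [-0.002 -0.     0.   ] code in tool [-0.0037  0.0011  0.1643]
186 197 axis in tool [-0.0039  0.0017 -0.057  -0.0105] window depth 0.0825871631454516
scene 495 595 [-0.004   0.0015 -0.0549 -0.0105] 0.0013370771022483342
top 293 257 [-0.0027 -0.0016 -0.0603 -0.0111] 0.0005048975680792236
both 788 852 [-0.0031 -0.0007 -0.0603  0.0035] 0.0013213639393424024
```

Both cameras agree on a 3.4° sag, which leaves the beam about 9 mm off the code and still inside the limits. A turn of +0.06 about the tool's y both centres and squares it, so I turn and hold again.

Call:
carry_out(
  commands=[
    [0,0,0,0,0.02,0],
    [0,0,0,0,0.04,0],
    [0,0,0,0,0.06,0],
    [0,0,0,0,0.06,0],
    [0,0,0,0,0.06,0],
  ],
)

```text
time: 12.25
tool_pos: [0.55, -0.1421, 0.3116]
ee_rot: [2.959, -0.706, 0.297]
wrist_force: [-1.0, 0.0, -0.6]
width: 0.0251
finger_force: 30.0
```

Call:
carry_out(
  commands=[
    [0,0,0,0,0,0],
    [0,0,0,0,0,0],
    [0,0,0,0,0,0],
    [0,0,0,0,0,0],
    [0,0,0,0,0,0],
  ],
)

```text
time: 12.75
tool_pos: [0.5504, -0.1418, 0.3118]
ee_rot: [2.959, -0.706, 0.298]
wrist_force: [-0.2, -0.1, -1.5]
width: 0.0254
finger_force: 30.0
```

Call:
carry_out(
  commands=[
    [0,0,0,0,0,0],
    [0,0,0,0,0,0],
    [0,0,0,0,0,0],
    [0,0,0,0,0,0],
    [0,0,0,0,0,0],
  ],
)

```text
time: 13.25
tool_pos: [0.5503, -0.1419, 0.3118]
ee_rot: [2.959, -0.706, 0.298]
wrist_force: [-0.2, -0.2, -1.6]
width: 0.0253
finger_force: 30.0
```

Call:
carry_out(
  commands=[
    [0,0,0,0,0,0],
    [0,0,0,0,0,0],
    [0,0,0,0,0,0],
    [0,0,0,0,0,0],
    [0,0,0,0,0,0],
  ],
)

```text
time: 13.75
tool_pos: [0.5503, -0.1419, 0.3118]
ee_rot: [2.959, -0.706, 0.298]
wrist_force: [0.4, 0.3, -1.2]
width: 0.025
finger_force: 30.0
```

```bash
python3 aim.py; python3 aim2.py
```

```text
[ 0.55030187 -0.14185231  0.31179966] tool shift needed [-0.0036  0.0008  0.0005] turn [-0.002 -0.06  -0.   ] code in tool [-0.0135  0.0012  0.1637]
182 199 axis in tool [-0.0038  0.0019 -0.057  -0.015 ] window depth 0.08252271493793446
scene 490 603 [-0.0037  0.0015 -0.0642 -0.0098] 0.0013727932884022185
top 318 284 [-0.0026 -0.0016 -0.0618 -0.0096] 0.0005831070676781214
both 808 887 [-0.0029 -0.0006 -0.0661 -0.0001] 0.0013549732006394972
```

The beam passes within about 1 mm of the code's middle, some 81 mm off and square, and was held for over 1.5 s. Next come the numbers for the way back.

```bash
cat > back.py <<'E'
from h import *
from scipy.spatial.transform import Rotation as Ro
import sys
o=get_obs(); R=Ro.from_euler("xyz",o["ee_rot"]).as_matrix(); d=R@np.array([-.063,-.003,1]); d/=np.linalg.norm(d)
t=np.array([0,0,-1.]); a=np.cross(d,t); s=np.linalg.norm(a); rv=a/max(s,1e-9)*np.arctan2(s,d@t)
R2=Ro.from_rotvec(rv).as_matrix()@R
off=R2@np.array([-.003-.063*.083,-.0005,.083])
cup=np.array([.4545,.3185,.012]); T=cup-off
print("turn (tool)",(R.T@rv).round(4),"lean",np.degrees(s)); print("final TCP",T.round(4),"R2 euler",Ro.from_matrix(R2).as_euler("xyz").round(3))
print("tool-axis shift to z=.345 above cup",(R.T@(np.array([T[0],T[1],.345])-o["tool_pos"])).round(4))
print("up .05 & back",(R.T@np.array([-.03,0,.04])).round(4)); print("final from here",(R.T@(T-o["tool_pos"])).round(4)); print("R",R.round(4),"R2",R2.round(4))
E
python3 back.py
```

```text
turn (tool) [ 0.1463 -0.647   0.0073] lean 35.283252198618854
final TCP [0.4575 0.3189 0.0954] R2 euler [ 3.139 -0.063  0.227]
tool-axis shift to z=.345 above cup [ 0.0569 -0.4609 -0.0801]
up .05 & back [ 0.0041  0.0003 -0.0498]
final from here [-0.1051 -0.4954  0.1066]
R [[ 0.7273  0.176   0.6634]
 [ 0.2234 -0.9746  0.0136]
 [ 0.6489  0.1383 -0.7482]] R2 [[ 0.9725  0.2247  0.0619]
 [ 0.2244 -0.9744  0.0112]
 [ 0.0629  0.003  -0.998 ]]
```

Call:
carry_out(
  commands=[
    [0.001,0,-0.01,0.029,-0.129,0.001],
    [0.002,0,-0.02,0.058,-0.258,0.003],
    [0.003,0,-0.03,0.087,-0.387,0.004],
    [0.004,0,-0.04,0.117,-0.517,0.006],
    [0.004,0,-0.05,0.146,-0.647,0.007],
  ],
)

```text
time: 14.7
tool_pos: [0.5206, -0.1416, 0.3539]
ee_rot: [3.137, -0.061, 0.227]
wrist_force: [0.2, -0.3, -1.1]
width: 0.0252
finger_force: 30.0
```

Call:
carry_out(
  commands=[
    [0.002,-0.025,0,0,0,0],
    [0.006,-0.065,0,0,0,0],
    [0.01,-0.11,0,0,0,0],
    [0.014,-0.155,0,0,0,0],
    [0.018,-0.2,0,0,0,0],
  ],
)

```text
time: 15.2
tool_pos: [0.4929, 0.0591, 0.3524]
ee_rot: [3.139, -0.065, 0.227]
wrist_force: [0.0, 0.5, -1.1]
width: 0.0251
finger_force: 30.0
```

Call:
carry_out(
  commands=[
    [0.004,-0.045,0,0,0,0],
    [0.008,-0.09,0,0,0,0],
    [0.012,-0.135,0,0,0,0],
    [0.016,-0.18,0,0,0,0],
    [0.02,-0.22,0,0,0,0],
  ],
)

```text
time: 15.7
tool_pos: [0.4623, 0.2788, 0.353]
ee_rot: [3.14, -0.064, 0.228]
wrist_force: [0.4, -0.6, -1.4]
width: 0.0253
finger_force: 30.0
```

Call:
carry_out(
  commands=[
    [0.002,-0.02,0.002,0,0,0],
    [0.004,-0.035,0.005,0,0,0],
    [0.004,-0.042,0.005,0,0,0],
    [0.004,-0.042,0.005,0,0,0],
    [0.004,-0.042,0.005,0,0,0],
  ],
)

```text
time: 16.2
tool_pos: [0.4577, 0.3172, 0.3482]
ee_rot: [3.138, -0.063, 0.226]
wrist_force: [0.5, 0.5, -1.3]
width: 0.0247
finger_force: 30.0
```

```bash
python3 back.py; python3 aim2.py
```

```text
turn (tool) [ 0.0006 -0.0005  0.    ] lean 0.042462614053860336
final TCP [0.4575 0.3189 0.0954] R2 euler [ 3.139 -0.063  0.226]
tool-axis shift to z=.345 above cup [-0.0001 -0.0018  0.0032]
up .05 & back [-0.0266 -0.0066 -0.0418]
final from here [-0.0159 -0.0027  0.2523]
R [[ 0.9727  0.2236  0.0625]
 [ 0.2234 -0.9747  0.0107]
 [ 0.0633  0.0036 -0.998 ]] R2 [[ 0.9727  0.2236  0.062 ]
 [ 0.2234 -0.9747  0.0111]
 [ 0.0629  0.003  -0.998 ]]
scene 322 365 [-0.003   0.0006 -0.0808 -0.006 ] 0.0014599503365279336
top 126 151 [-0.0047  0.     -0.0717 -0.0384] 0.00046103718764880754
both 448 516 [-0.004   0.0011 -0.0638 -0.0218] 0.0013213614403848745
```

Call:
carry_out(
  commands=[
    [-0.002,-0.002,0.035,0,0,0],
    [-0.005,-0.002,0.08,0,0,0],
    [-0.008,-0.002,0.12,0,0,0],
    [-0.01,-0.002,0.15,0,0,0],
    [-0.01,-0.002,0.16,0,0,0],
  ],
)

```text
time: 17.1
tool_pos: [0.4549, 0.3181, 0.1829]
ee_rot: [3.136, -0.055, 0.227]
wrist_force: [-0.2, -0.2, -1.8]
width: 0.0247
finger_force: 30.0
```

Call:
carry_out(
  commands=[
    [0,0,0,0,0,0],
    [0,0,0,0,0,0],
    [0,0,0,0,0,0],
    [0,0,0,0,0,0],
    [0,0,0,0,0,0],
  ],
)

```text
time: 17.6
tool_pos: [0.4577, 0.3198, 0.189]
ee_rot: [3.139, -0.065, 0.227]
wrist_force: [-0.5, 0.8, -1.9]
width: 0.0251
finger_force: 30.0
```

```bash
python3 back.py; python3 aim2.py; python3 - <<'E'
from h import *
a=snapshot("scene")["img"][150:250,370:470]; b=snapshot("top")["img"][230:310,150:230]
cv2.imwrite("pics/ins.png",np.hstack([cv2.resize(a,(400,400)),cv2.resize(b,(400,400))])[...,::-1])
E
```

```text
turn (tool) [-0.0004 -0.0023 -0.    ] lean 0.1361795834434904
final TCP [0.4575 0.3189 0.0954] R2 euler [ 3.139 -0.063  0.227]
tool-axis shift to z=.345 above cup [ 0.0097  0.0012 -0.1556]
up .05 & back [-0.0266 -0.0066 -0.0418]
final from here [-0.0065  0.0005  0.0935]
R [[ 0.9723  0.2248  0.0641]
 [ 0.2245 -0.9744  0.0121]
 [ 0.0652  0.0026 -0.9979]] R2 [[ 0.9724  0.2248  0.0619]
 [ 0.2245 -0.9744  0.0112]
 [ 0.0629  0.003  -0.998 ]]
scene 263 265 [-0.005   0.0022 -0.0885 -0.0017] 0.0016055644782170338
top 54 95 [-0.0043 -0.0018 -0.0891 -0.0095] 0.0004594763363003944
both 317 360 [-0.0048  0.0023 -0.0746 -0.022 ] 0.0016068700165102403
```

View pics/ins.png

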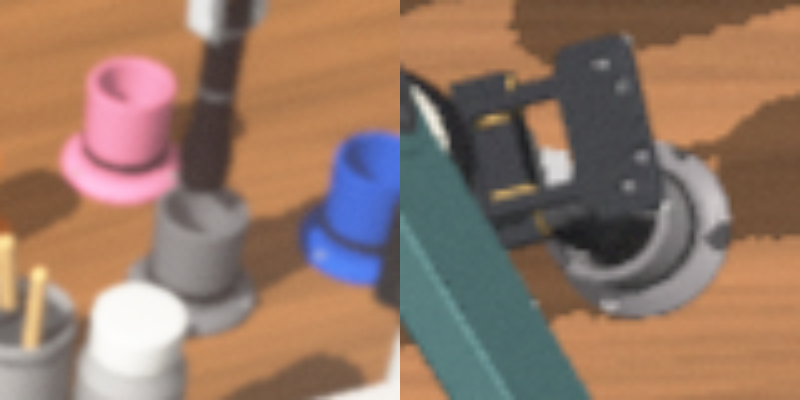

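The head (205,175 in the left half) is just above the grey cup's mouth and centred to a few mm. I go down with a 2 mm correction.

Call:
carry_out(
  commands=[
    [0,0,0.015,0,0.005,0],
    [0,0,0.03,0,0.01,0],
    [-0.001,0,0.045,0,0.015,0],
    [-0.002,0,0.058,0,0.015,0],
    [-0.002,0,0.065,0,0.015,0],
  ],
)

```text
time: 18.6
tool_pos: [0.4585, 0.3193, 0.121]
ee_rot: [3.138, -0.076, 0.227]
wrist_force: [0.1, 0.9, -1.5]
width: 0.0252
finger_force: 30.0
```

Call:
carry_out(
  commands=[
    [0,0,0,0,0,0],
    [0,0,0,0,0,0],
    [0,0,0,0,0,0],
    [0,0,0,0,0,0],
    [0,0,0,0,0,0],
  ],
)

```text
time: 19.1
tool_pos: [0.4595, 0.3199, 0.1232]
ee_rot: [3.139, -0.079, 0.227]
wrist_force: [0.3, -0.7, -0.9]
width: 0.0253
finger_force: 30.0
```

```bash
python3 back.py|head -3; python3 aim2.py; python3 - <<'E'
from h import *
o=get_obs();print(o["tool_pos"],o["wrist_force"],o["wrist_torque"])
E
```

```text
turn (tool) [ 0.    -0.016 -0.   ] lean 0.9191230380079121
final TCP [0.4575 0.3189 0.0954] R2 euler [ 3.139 -0.063  0.227]
tool-axis shift to z=.345 above cup [ 0.0153  0.0011 -0.2212]
scene 227 22 [-0.0057  0.0066 -0.0657 -0.2049] 0.0014405223750832664
top 5 43 [-0.0046 -0.0014 -0.08   -0.0227] 0.0005524388543082561
both 232 65 [-0.0055  0.0062 -0.0735 -0.1882] 0.001406978436440981
[0.45913533 0.31969242 0.12257545] [ 1.07485532 -0.60055952 -1.88846548] [-0.06920162  0.0753564   0.04689321]
```

Call:
carry_out(
  commands=[
    [-0.001,0,0.007,0,0,0],
    [-0.001,0,0.014,0,0,0],
    [-0.002,0,0.02,0,0,0],
    [-0.002,0,0.024,0,0,0],
    [-0.002,0,0.026,0,0,0],
  ],
)

```text
time: 20.0
tool_pos: [0.4588, 0.3194, 0.0955]
ee_rot: [3.138, -0.076, 0.227]
wrist_force: [-0.6, -0.1, -2.1]
width: 0.0254
finger_force: 30.0
```

Call:
carry_out(
  commands=[
    [0,0,0,0,0,0],
    [0,0,0,0,0,0],
    [0,0,0,0,0,0],
    [0,0,0,0,0,0],
    [0,0,0,0,0,0],
  ],
)

```text
time: 20.5
tool_pos: [0.4594, 0.3197, 0.0968]
ee_rot: [3.138, -0.078, 0.227]
wrist_force: [0.2, 0.9, -1.6]
width: 0.0249
finger_force: 30.0
```

Call:
carry_out(
  commands=[
    [0,0,0.0005,0,0,0],
    [0,0,0.001,0,0,0],
    [0,0,0.0015,0,0,0],
    [0,0,0.0015,0,0,0],
    [0,0,0.0015,0,0,0],
  ],
)

```text
time: 21.0
tool_pos: [0.4595, 0.3197, 0.0953]
ee_rot: [3.138, -0.078, 0.227]
wrist_force: [-0.4, -0.6, -0.7]
width: 0.0253
finger_force: 30.0
```

Call:
carry_out(
  commands=[
    [0,0,0.0005,0,0,0],
    [0,0,0.001,0,0,0],
    [0,0,0.001,0,0,0],
    [0,0,0.001,0,0,0],
    [0,0,0.001,0,0,0],
  ],
)

```text
time: 21.5
tool_pos: [0.4601, 0.32, 0.0953]
ee_rot: [3.139, -0.08, 0.227]
wrist_force: [-0.6, -0.9, 5.5]
width: 0.0249
finger_force: 30.0
```

The floor is felt (+5.5 N at the expected height), so I let go.

Call:
carry_out(
  commands=[
    [0,0,-0.001,0,0,0],
    [0,0,-0.001,0,0,0],
    [0,0,-0.001,0,0,0],
    [0,0,-0.001,0,0,0],
    [0,0,-0.001,0,0,0],
  ],
  jaw=0.7,
)

```text
time: 22.0
tool_pos: [0.4591, 0.3195, 0.0946]
ee_rot: [3.138, -0.077, 0.227]
wrist_force: [0.4, 0.2, -0.1]
width: 0.062
finger_force: 0.0
```

Call:
carry_out(
  commands=[
    [0,0,0,0,0,0],
    [0,0,0,0,0,0],
    [0,0,0,0,0,0],
    [0,0,0,0,0,0],
    [0,0,0,0,0,0],
  ],
)

```text
time: 22.5
tool_pos: [0.4594, 0.3196, 0.095]
ee_rot: [3.138, -0.078, 0.227]
wrist_force: [-0.2, -0.2, 1.3]
width: 0.066
finger_force: 0.0
```

Call:
carry_out(
  commands=[
    [0.001,0,-0.015,0,0,0],
    [0.002,0,-0.04,0,0,0],
    [0.005,0,-0.08,0,0,0],
    [0.008,0,-0.12,0,0,0],
    [0.01,0,-0.16,0,0,0],
  ],
)

```text
time: 23.0
tool_pos: [0.4567, 0.3195, 0.2583]
ee_rot: [3.139, -0.079, 0.227]
wrist_force: [0.1, 0.6, 0.0]
width: 0.0658
finger_force: 0.0
```

Call:
carry_out(
  commands=[
    [0,0,-0.03,0,0,0],
    [0,0.03,-0.06,0,0,0],
    [0,0.07,-0.08,0,0,0],
    [0,0.11,-0.08,0,0,0],
    [0,0.15,-0.08,0,0,0],
  ],
)

```text
time: 23.5
tool_pos: [0.4847, 0.1712, 0.3385]
ee_rot: [3.138, -0.083, 0.228]
wrist_force: [0.2, 0.0, -0.9]
width: 0.0654
finger_force: 0.0
```

Call:
carry_out(
  commands=[
    [0,0,0,0,0,0],
    [0,0,0,0,0,0],
    [0,0,0,0,0,0],
    [0,0,0,0,0,0],
    [0,0,0,0,0,0],
  ],
)

```text
time: 24.0
tool_pos: [0.4841, 0.1734, 0.3355]
ee_rot: [3.138, -0.078, 0.229]
wrist_force: [0.2, -1.2, -0.0]
width: 0.0655
finger_force: 0.0
```

```bash
python3 - <<'E'
from h import *
s=snapshot("scene"); t=snapshot("top")
a=s["img"][150:350,200:500]; b=t["img"][130:330,120:420]
cv2.imwrite("pics/fin.png",np.hstack([cv2.resize(a,(400,267)),cv2.resize(b,(400,267))])[...,::-1])
for S in (s,t):
    p=cloud(S).reshape(-1,3); d=np.hypot(p[:,0]-.4545,p[:,1]-.3185); Q=p[(d<.035)&(p[:,2]>.09)&(p[:,2]<.2)]
    print(len(Q), Q[:,2].max().round(4)); B=Q[Q[:,2]<.142]; r=fitcyl(B,.013,[.4545,.3185,0,0],z0=.115); print(r.x.round(4))
E
```

```text
217 0.1556
[ 0.4547  0.3168  0.0116 -0.0085]
147 0.1609
[0.4546 0.3215 0.0035 0.0032]
```

View pics/fin.png

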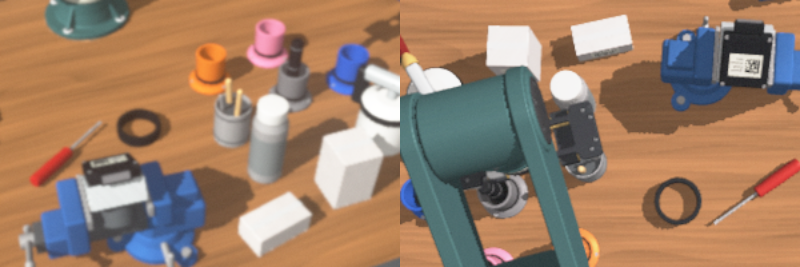

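The scanner stands upright in the grey cup (left (293,70), right (495,190)), its tail at the right height and its axis within a few mm of the cup's. Everything else I can see is in place and the arm is clear, so I hand in.

```bash
python3 -c "
from bench import *
print(close_job())"
```

```text
the job is handed in; nothing more can be done
None
```

The scanner was held square on the code at about 8 cm for over 1.5 s, then stood back upright in the grey cup and released; the job was handed in at about 24 s, and no verdict came back.

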